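# Feel for the blind hole and seat the skimmer's locating pin

### The job

Take the locating pin with the square grip out of the white rack and set its tip on the black plate of the grey skimmer stand. Slide it over the plate with light pressure until it drops into the single unmarked hole, push it gently fully home so that its collar rests on the plate, and let it go upright. Never squash the plate more than 6 mm down on its rubber feet, and leave the other things where they are.

Things in the scene. Friction and masses are not known exactly. Their poses are not given: they have to be found in the camera images.
- frame: The skimmer stand, fixed, at a random place and yaw: a grey plastic frame 160 x 160 x 49 mm (x, y, z); origin at the centre of its underside on the work surface, z up. Its top is a lip 35 mm wide and 4 mm thick round a central square opening of 90 x 90 mm, sides along its x and y, through which the flat black plate shows. The plate cannot turn or move sideways.
- opening (a point): Centre of the frame's opening, level with the plate's top (45 mm above the work surface, 4 mm below the lip's top), axes as the frame's. The plate has ONE round blind hole, 12 mm across, 24 mm deep, 1 mm chamfer, black like the plate. Its centre lies anywhere within 10 mm in x and 10 mm in y of this point (frame axes), different each time; no reading tells where.
- plate (a joint): How far the black plate is pressed down on its soft rubber feet, in m: 0 at rest, growing downward, stops at 0.010. It springs back. It starts to give at about 1.5 N and then takes 2 N for each mm (about 5.5 N at 2 mm, 13.5 N at 6 mm).
- rack: White plastic storage rack, fixed, at a random place and yaw: a block 60 x 210 x 45 mm (x, y, z) with three upright through holes 14 mm across at y = -65, 0 and +65 mm on its long axis; origin at the centre of its underside. Three grey parts stand in the holes in random order, each hanging by a collar or head on the rack's top: pin, plug and probe.
- pin: The locating pin, grey plastic, about 60 g (varies), standing upright in one of the rack's holes; origin at the centre of its tip (its lowest point), z up along the pin. From the tip up: a round shank 10 mm across and 22 mm long with its first 3 mm tapered from 6 mm across; a round collar 22 mm across from 22 to 26 mm; a square grip 20 x 20 mm (faces along its x and y) from 26 to 72 mm. It is the only one with a square grip.
- pin_tip (a point): The centre of the pin's tip, the same point as the pin's origin. The pin's x axis starts within 0.3 rad of the rack's x (across its row of holes).
- plug: Bystander in the rack: grey plug with a low round head 38 mm across, 22 mm tall above the rack; origin at its lowest point.
- probe: Bystander in the rack: grey round probe 19 mm across, narrowing to 12 mm, 64 mm tall above the rack; origin at its lowest point.
- additive: Bystander: white bottle 60 mm across, 150 mm tall; origin at the centre of its underside.
- trace: Bystander: amber bottle 48 mm across, 120 mm tall; origin at the centre of its underside.
- foodjar: Bystander: clear jar 70 mm across, 70 mm tall; origin at the centre of its underside.
- brush: Bystander: a brush lying on the table; origin at the underside.
- union: Bystander: red pipe ring 50 mm across, 28 mm tall; origin at the centre of its underside.
- cup: Bystander: clear cup 70 mm across, 60 mm tall; origin at the centre of its underside.
Mind the look-alikes: they are no part of the job. Leave any orange or yellow look-alike of the pin alone. Several things have the shape of the frame; the one meant has the colours described above.

How it is judged:
By the outcome, as a careful person would: the job done as asked, in the order asked, and still so for the second after the job is handed in, with the robot touching nothing.
It also fails if it takes over 72 s, if anything falls off the work surface, if the arm or the gripper's body presses on something with over 40 N, if the wrist force passes 120 N, or if a joint passes its speed limit or range.

### The arm

A 7-joint arm with a two-finger parallel gripper is mounted at the origin on the work surface. World frame = base frame: x ahead of the robot, y to its left, z up, the work surface at z = 0. Lengths are in mm, angles in rad, forces in N, time in s.
With the tool pointing down it reaches from about 400 to 875 mm from the base axis. Payload 4.4 kg.
Tool frame: the origin (TCP) lies on the centre line of the jaws, within the pads' length; the fingertips stand 8 mm ahead of it and the grasp point (between the pads) lies 11 mm behind it; x points along the fingers, z is the direction in which the jaws open and shut, and the axes are right-handed (so a half turn about x gives the same grasp; the last joint's range is limited). The gripper opens to 85 mm and grips with 20 to 120 N. Pads are 22 mm wide; open, the fingers measure 114 mm over their backs; the gripper's body (76 mm by 85 mm) begins 54 mm behind the grasp point. The pads swing forward as they close: fully open they stand 13 mm farther back than shut.
Start: joints at [1.113, 0.628, 0.038, 1.517, -0.027, 0.996, -0.02], TCP at [248.232, -600.748, 239.313] pointing down, gripper open.
Joint ranges: [-3.06, 3.06], [-0.37, 2.12], [-1.25, 1.32], [0.18, 2.47], [-1.1, 4.24], [0.23, 1.98], [-2.94, 2.94]. Speed limits (rad/s): [2.57, 2.57, 3.14, 3.14, 3.14, 3.14, 3.14].

### API

Orientations are given as [roll, pitch, yaw] about the fixed x, y, z axes, in that order (R = Rz(yaw) Ry(pitch) Rx(roll)).
In Python, from cell import ctrl, get_image, camera_params gives the robot as it stands. The module is installed in compiled form; this text tells all that it offers.
- The arm moves only by the shell command python3 -m handwheel 'ROWS'. ROWS is text: rows parted by semicolons, each of 7 numbers parted by spaces: the opening, from -1 (shut) to 1 (fully open), then the shift along the tool's x, y, z in mm, then the turn, a rotation vector about the tool's x, y, z in rad. In form: grip x y z wx wy wz; .... A call has 1 to 10 rows; each row shifts and turns the pose as measured when the row begins, along the tool's axes as they then stand; what a row does not reach is not made up. A row lasts 1/10 s, in which the tool goes at most 50 mm and 8.59 degrees, less where a joint would pass 70% of its speed; a pose out of reach is approached as far as the arm can. A call with a gripper value outside its range is refused whole. The fingers move at their own pace and stop on an object; the grip force is fixed at half the most. Time passes only in rows, so rows that do not move let the fingers close. It gives the time, the measured TCP pose, the force and the opening at its end, in the units of the state.
- ctrl.read_state(): the state, without advancing time (a new reading comes with each control period).
- get_image(name): name is "scene" or "top" or "wrist"; returns the picture (384x512x3 uint8, blue, green, red); there is no depth.
- camera_params(name): a dict with "fx", "fy", "cx", "cy" (pixels), "eye" and "orientation" of the camera in the world. Camera axes: x right, y up, looking along -z (the intrinsics and any distortion apply to the point x, -y, -z); pixel columns grow to the right and rows downward; lengths in mm; the calibration is good to about 2 mm. A picture is of the moment at which its call begins: read the wrist's pose just before it. camera_params takes no time and is no camera call; for the wrist camera it gives the pose at the moment of the call.
- ctrl.finish_job(): hands the job in, once; it reports no verdict.
The state is a dict: "clock": time; "qpos": joint angles; "qd": joint speeds; "tau": joint torques, N m; "eef_pos": TCP position; "tool_rot": TCP orientation; "force": force on the tool from outside, world axes, zero at the start; "torque": the same for the moment, N m; "width": finger opening in mm.
Only numpy, scipy, OpenCV 4.12 (cv2) and the standard library are available. Lean on these libraries where they do the work, as an engineer would, in place of code of your own. Each camera call takes 0.05 s, during which the arm holds its last target.

## Working session

There is one attempt and no reset: what is moved stays moved. The work goes in short steps, Python scripts to look and compute and a shell command to move; the robot and the scene stay as the last step left them, time stands still between calls to the robot, and variables do not carry over. Pictures are saved under pics/ and viewed, and the job is handed in when it is done.

```bash
mkdir -p pics; python3 - <<'E'
from cell import ctrl,get_image,camera_params
import cv2
s=ctrl.read_state(); print({k:s[k] for k in s})
for n in("scene","top","wrist"):
    print(n,camera_params(n)); cv2.imwrite(f"pics/{n}0.png",get_image(n))
E
```

```text
{'clock': 0.0, 'qpos': array([ 1.1131995 ,  0.62933067,  0.03846357,  1.51836156, -0.02702475,
        0.99627487, -0.01997888]), 'qd': array([ 1.06600916e-03, -5.26352060e-04,  1.14955602e-03, -9.44440060e-04,
       -3.72218189e-05, -1.18008853e-03,  2.21173183e-05]), 'tau': array([-1.63401983e-04, -5.63410950e+01,  1.22657441e+00, -1.93445170e+01,
        1.11585186e-02,  1.03980102e-02,  1.89529646e-05]), 'eef_pos': array([ 247.99660161, -600.18497091,  238.4015306 ]), 'tool_rot': array([-3.13332044,  1.56894038,  1.97085567]), 'force': array([-0.38998755, -0.18653544,  0.18534058]), 'torque': array([ 0.06654648,  0.01136499, -0.00487923]), 'width': 85.43647736357521}
scene {'fx': 395.63645424264894, 'fy': 395.63645424264894, 'cx': 264.29886020362716, 'cy': 191.01690430286158, 'eye': array([1174.85635687, -344.88243376,  788.39174714]), 'orientation': array([ 0.77595389, -0.01213022,  1.11067958])}
top {'fx': 498.64617664362294, 'fy': 498.64617664362294, 'cx': 266.0451845867544, 'cy': 192.05994333657975, 'eye': array([ 424.72678488,  -13.53243763, 1412.39777007]), 'orientation': array([ 0.07651467,  0.00963012, -1.56649504])}
wrist {'fx': 272.3972518210994, 'fy': 272.3972518210994, 'cx': 256.9430962667121, 'cy': 189.6324273548763, 'eye': array([ 308.57628639, -574.8113457 ,  373.06768499]), 'orientation': array([-0.26405042,  0.00177218, -1.17840739])}
```

View pics/scene0.png

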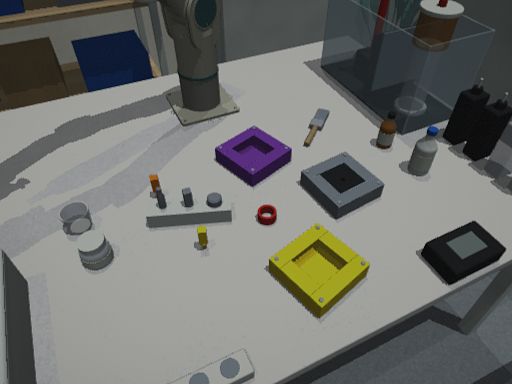

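View pics/top0.png

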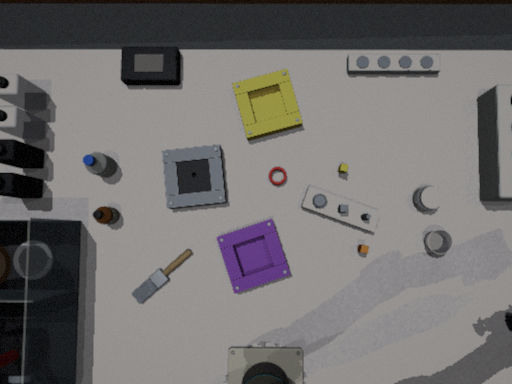

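View pics/wrist0.png

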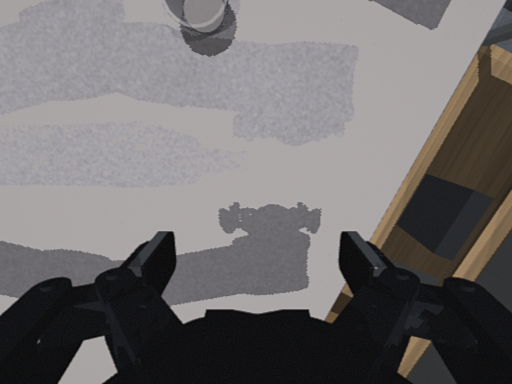

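```bash
python3 - <<'E'
import cv2
t=cv2.imread("pics/top0.png");s=cv2.imread("pics/scene0.png")
a=cv2.resize(t[180:240,295:385],None,fx=6,fy=6,interpolation=cv2.INTER_CUBIC)
b=cv2.resize(s[165:260,135:245],None,fx=5,fy=5,interpolation=cv2.INTER_CUBIC)
c=cv2.resize(t[140:215,155:235],None,fx=6,fy=6,interpolation=cv2.INTER_CUBIC)
c=cv2.convertScaleAbs(c,alpha=1.5)
for n,i in zip("abc",(a,b,c)): cv2.imwrite(f"pics/crop_{n}.png",i)
E
```

```text
(no output)
```

View pics/crop_a.png

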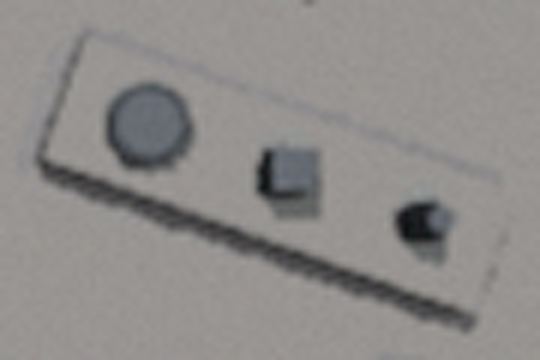

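View pics/crop_b.png

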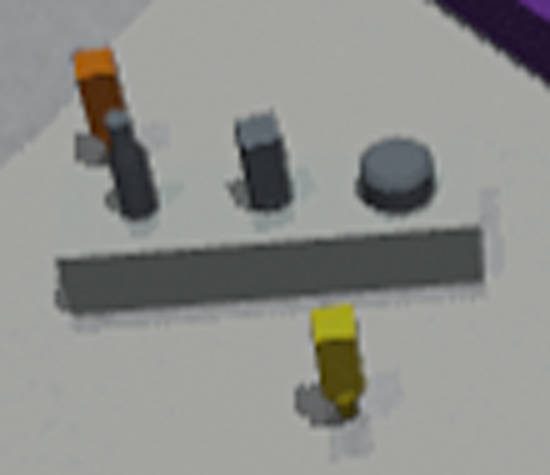

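View pics/crop_c.png

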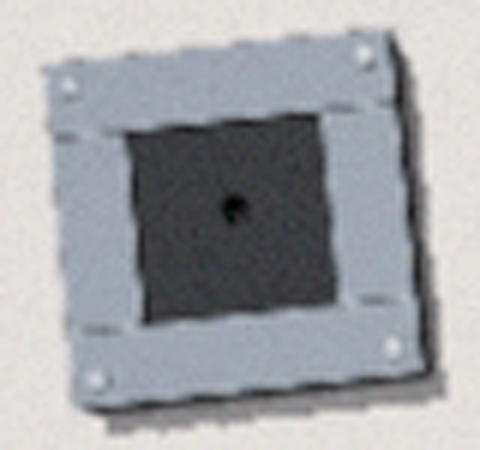

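```bash
cat > h.py <<'E'
import numpy as np, cv2
from scipy.spatial.transform import Rotation as R
CP={}
def cam(n):
    from cell import camera_params
    return camera_params(n)
def ray(c,u,v):
    d=np.array([(u-c['cx'])/c['fx'],-(v-c['cy'])/c['fy'],-1.0])
    return np.array(c['eye']),R.from_euler('xyz',c['orientation']).as_matrix()@d
def onplane(c,u,v,z):
    e,d=ray(c,u,v); return e+d*(z-e[2])/d[2]
def proj(c,p):
    q=R.from_euler('xyz',c['orientation']).as_matrix().T@(np.array(p)-c['eye'])
    return c['cx']+c['fx']*q[0]/-q[2], c['cy']-c['fy']*q[1]/-q[2]
def tri(c1,p1,c2,p2):
    e1,d1=ray(c1,*p1);e2,d2=ray(c2,*p2)
    A=np.stack([d1,-d2],1);t=np.linalg.lstsq(A,e2-e1,rcond=None)[0]
    a=e1+d1*t[0];b=e2+d2*t[1];return (a+b)/2,np.linalg.norm(a-b)
E
python3 - <<'E'
from h import *
np.set_printoptions(precision=1,suppress=True)
t=cv2.imread("pics/top0.png");c=cam("top");sc=cam("scene")
f=lambda u,v,z:onplane(c,u,v,z)
# frame opening: dark mask
g=cv2.cvtColor(t,cv2.COLOR_BGR2GRAY)
m=np.zeros_like(g);m[155:200,172:215]=(g[155:200,172:215]<65)*255
m=cv2.morphologyEx(m,cv2.MORPH_OPEN,np.ones((3,3)))
k=max(cv2.findContours(m,0,2)[0],key=cv2.contourArea)
r=cv2.minAreaRect(k);print("opening rect",r)
# corners of frame's lip: screws from crop
P=[f(155+x/6-.4,140+y/6-.4,49) for x,y in((69,85),(365,55),(393,345),(96,380))]
print("screws",np.array(P),"mean",np.mean(P,0))
for i in range(4):
    d=P[(i+1)%4]-P[i];print(np.linalg.norm(d),np.degrees(np.arctan2(d[1],d[0])))
print("open ctr @47",f(*r[0],47),[f(*p,49) for p in cv2.boxPoints(r)])
print("hole",f(155+234/6-.4,140+208/6-.4,45))
# rack parts
for n,x,y,z in(("plug",149,124,67),("pin",298,170,95),("probe",440,217,109)):
    print(n,f(295+x/6-.4,180+y/6-.4,z))
for n,u,v in(("or",364,249),("ye",343,168)): print(n,f(u,v,72))
s=cam("scene")
print(tri(c,(295+298/6-.4,180+170/6-.4),s,(135+258/5-.4,165+130/5-.4)))
print("rack corners",[f(295+x/6-.4,180+y/6-.4,45) for x,y in((88,32),(40,160),(472,318),(498,180))])
E
```

```text
opening rect ((193.08493041992188, 175.80686950683594), (31.876516342163086, 32.13822937011719), 83.9909896850586)
screws [[634.4 276.8  49. ]
 [648.7 140.4  49. ]
 [514.9 126.   49. ]
 [498.4 261.7  49. ]] mean [574.1 201.2  49. ]
137.07870585516443 -84.00209390540392
134.57870925142635 -173.8457872343189
136.71770414025053 96.94495888755338
136.83997631667765 6.310604754120933
open ctr @47 [573.6 201.4  47. ] [array([612.5, 250.5,  49. ]), array([622.1, 162.3,  49. ]), array([534.4, 152. ,  49. ]), array([524.8, 239.7,  49. ])]
hole [578.1 200.4  45. ]
plug [ 506.1 -144.4   67. ]
pin [ 484.4 -207.1   95. ]
probe [ 463.6 -266.5  109. ]
or [ 376.  -262.2   72. ]
ye [ 593.4 -207.8   72. ]
(array([ 484.4, -207. ,   94.8]), np.float64(0.13331495744693383))
rack corners [array([ 549.6, -118.7,   45. ]), array([490.8, -96.7,  45. ]), array([ 419.6, -292.9,   45. ]), array([ 482.4, -305.5,   45. ])]
```

```bash
cat >> h.py <<'E'
def st():
    from cell import ctrl
    s=ctrl.read_state(); Rm=R.from_euler('xyz',s['tool_rot']).as_matrix()
    return s,np.array(s['eef_pos']),Rm
def plan(target,zang=None):
    """shift in tool axes; turn (rotvec, tool) to tool-down with tool z at world angle zang (deg)"""
    s,p,Rm=st(); print("clk",round(s['clock'],2),"p",p.round(1),"F",np.round(s['force'],2),"w",round(s['width'],1))
    print("tool x",Rm[:,0].round(3),"z ang",np.degrees(np.arctan2(Rm[1,2],Rm[0,2])).round(1))
    print("shift tool",(Rm.T@(np.array(target)-p)).round(1))
    if zang is not None:
        best=None
        for a in (zang,zang+180):
            z=np.array([np.cos(np.radians(a)),np.sin(np.radians(a)),0]);x=np.array([0,0,-1.])
            D=np.stack([x,np.cross(z,x),z],1); rv=R.from_matrix(Rm.T@D).as_rotvec()
            if best is None or np.linalg.norm(rv)<np.linalg.norm(best):best=rv
        print("turn",best.round(3))
E
python3 - <<'E'
from h import *
plan([484,-207,240],-3)
E
```

```text
clk 0.15 p [ 248.1 -600.3  238.6] F [ 0.16  0.38 -0.03] w 85.6
tool x [-0.001  0.001 -1.   ] z ang -67.6
shift tool [  -1.   368.2 -273.4]
turn [-1.127e+00 -1.000e-03 -1.000e-03]
```

```bash
python3 -m handwheel '0.2 0 30 -22 0 0 0;0.2 0 30 -22 0 0 0;0.2 0 30 -22 0 0 0;0.2 0 30 -22 0 0 0;0.2 0 30 -22 0 0 0;0.2 0 30 -22 0 0 0;0.2 0 30 -22 0 0 0;0.2 0 30 -22 0 0 0;0.2 0 30 -22 0 0 0;0.2 0 30 -22 0 0 0'
python3 -m handwheel '0.2 0 0 0 -0.14 0 0;0.2 0 0 0 -0.14 0 0;0.2 0 0 0 -0.14 0 0;0.2 0 0 0 -0.14 0 0;0.2 0 0 0 -0.14 0 0;0.2 0 0 0 -0.14 0 0;0.2 0 0 0 -0.14 0 0;0.2 0 0 0 -0.14 0 0;0.2 0 0 0 0 0 0'
python3 - <<'E'
from h import *
plan([484,-207,200],-3)
E
```

```text
clock: 1.15
eef_pos: [443.1, -276.8, 234.7]
tool_rot: [-2.024, 1.565, 3.067]
force: [0.5, -0.8, 0.6]
width: 51.4
clock: 2.05
eef_pos: [447.1, -266.5, 233.1]
tool_rot: [2.517, 1.561, 2.503]
force: [0.8, 0.7, -0.7]
width: 51.4
clk 2.05 p [ 447.1 -266.5  233.1] F [ 0.78  0.66 -0.67] w 51.4
tool x [-0.008  0.006 -1.   ] z ang -0.8
shift tool [33.2 59.8 36.3]
turn [ 0.039 -0.008 -0.005]
```

```bash
python3 -m handwheel '0.2 4 20 12 0.02 -0.004 0;0.2 4 20 12 0.02 -0.004 0;0.2 4 20 12 0 0 0;0.2 0 0 0 0 0 0'
python3 - <<'E'
from h import *
from cell import get_image
plan([484,-207,200],-3)
c=cam("wrist");i=get_image("wrist");cv2.imwrite("pics/w1.png",i)
print(c['eye'],proj(c,[484.4,-207,95]))
E
```

```text
clock: 2.45
eef_pos: [485.6, -207.6, 220.4]
tool_rot: [1.657, 1.565, 1.583]
force: [0.1, 0.3, 0.1]
width: 51.2
clk 2.45 p [ 485.6 -207.6  220.4] F [0.07 0.31 0.13] w 51.2
tool x [-0.     0.005 -1.   ] z ang -4.2
shift tool [20.4  0.4 -1.7]
turn [-0.021 -0.    -0.005]
[ 489.78564281 -141.91164096  355.36824765] (np.float64(256.194038215457), np.float64(185.95112429060086))
```

View pics/w1.png

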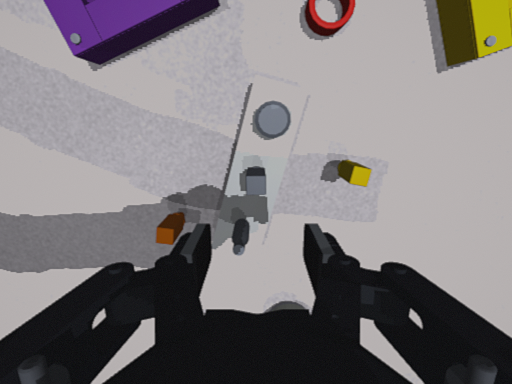

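```bash
python3 - <<'E'
import cv2
i=cv2.imread("pics/w1.png")
cv2.imwrite("pics/w1c.png",cv2.resize(i[150:210,220:290],None,fx=9,fy=9,interpolation=cv2.INTER_CUBIC))
E
```

```text
(no output)
```

View pics/w1c.png

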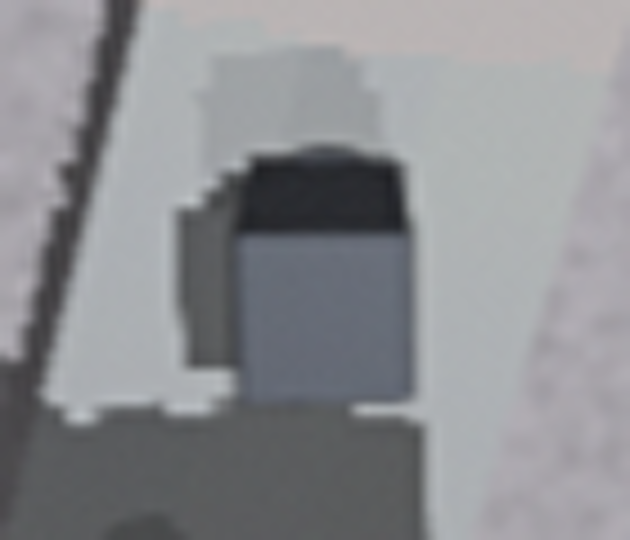

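```bash
python3 - <<'E'
from h import *
c=cam("wrist")
P=np.array([onplane(c,220+x/9-.45,150+y/9-.45,95) for x,y in((236,233),(410,233),(413,401),(240,402))])
print(P.round(1),P.mean(0).round(1))
for i in range(4):
    d=P[(i+1)%4]-P[i];print(np.linalg.norm(d).round(1),np.degrees(np.arctan2(d[1],d[0])).round(1))
plan([P.mean(0)[0],P.mean(0)[1],64],-4)
E
```

```text
[[ 473.7 -197.8   95. ]
 [ 492.6 -199.2   95. ]
 [ 491.6 -218.2   95. ]
 [ 472.6 -216.8   95. ]] [ 482.6 -208.    95. ]
18.9 -4.3
18.9 -92.8
19.1 176.1
19.0 86.4
clk 2.5 p [ 484.5 -209.5  220.5] F [-0.29  0.01  0.15] w 51.3
tool x [-0.001  0.004 -1.   ] z ang -4.3
shift tool [156.5   0.8  -1.8]
turn [-0.006 -0.001 -0.004]
```

```bash
python3 -m handwheel '0.2 20 0 -1 0 0 0;0.2 20 0.5 0 0 0 0;0.2 20 0 0 0 0 0;0.2 20 0 0 0 0 0;0.2 20 0 0 0 0 0;0.2 15 0 0 0 0 0;0.2 10 0 0 0 0 0;0.2 0 0 0 0 0 0'
python3 - <<'E'
from h import *
from cell import get_image
plan([483.3,-207.5,64],-4)
cv2.imwrite("pics/w2.png",get_image("wrist"))
E
```

```text
clock: 3.3
eef_pos: [479.5, -219.5, 92.5]
tool_rot: [-1.901, 1.565, -2.002]
force: [0.1, -0.3, 0.6]
width: 51.3
clk 3.3 p [ 479.5 -219.5   92.5] F [ 0.06 -0.26  0.57] w 51.3
tool x [-0.002 -0.005 -1.   ] z ang -5.8
shift tool [28.5 12.5  2.7]
turn [-0.032 -0.002  0.005]
```

View pics/w2.png

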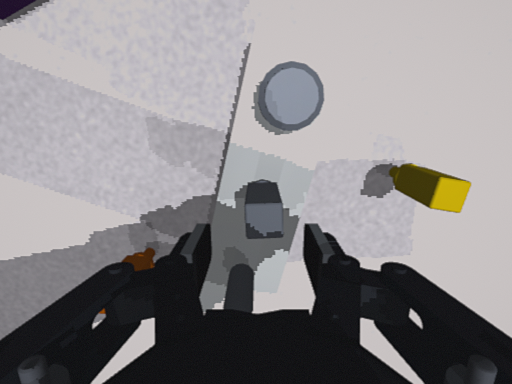

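```bash
python3 -m handwheel '0.2 0 6 1.5 -0.02 0 0;0.2 0 6 1.5 -0.01 0 0;0.2 0 0 0 0 0 0'
python3 - <<'E'
from h import *
from cell import get_image
plan([483.3,-207.5,64],-4)
c=cam("wrist");print(proj(c,[483.3,-207.5,95]))
cv2.imwrite("pics/w3.png",get_image("wrist")[130:320,150:370])
E
```

```text
clock: 3.65
eef_pos: [485.5, -207.9, 95.1]
tool_rot: [-1.214, 1.564, -1.284]
force: [0.1, 0.5, -0.5]
width: 51.1
clk 3.65 p [ 485.5 -207.9   95.1] F [ 0.06  0.46 -0.48] w 51.1
tool x [ 0.002 -0.007 -1.   ] z ang -4.0
shift tool [31.1  0.4 -2.3]
turn [-0.001  0.003  0.007]
(np.float64(253.88659084918794), np.float64(242.8187271027022))
```

View pics/w3.png

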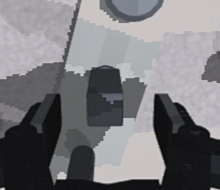

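```bash
python3 -m handwheel '0.2 8 1 -0.5 0 0 0;0.2 8 1 -0.5 0 0.003 0.006;0.2 8 0 0 0 0 0;0.2 7 0 0 0 0 0;0.2 0 0 0 0 0 0'
python3 - <<'E'
from h import *
plan([484,-206.8,64],-4)
E
```

```text
clock: 4.2
eef_pos: [484.5, -206.5, 61.7]
tool_rot: [-1.963, 1.57, -2.035]
force: [-0.6, 0.3, 0.5]
width: 51.5
clk 4.2 p [ 484.5 -206.5   61.7] F [-0.58  0.34  0.55] w 51.5
tool x [-0.001 -0.001 -1.   ] z ang -4.1
shift tool [-2.3 -0.3 -0.5]
turn [-0.001 -0.     0.001]
```

```bash
python3 -m handwheel '-0.2 -3 0 0 0 0 0;-1 0 0 0 0 0 0;-1 0 0 0 0 0 0;-1 0 0 0 0 0 0;-1 0 0 0 0 0 0;-1 0 0 0 0 0 0;-1 0 0 0 0 0 0;-1 0 0 0 0 0 0'
python3 - <<'E'
from h import *
from cell import get_image
plan([484,-206.8,64],-4)
cv2.imwrite("pics/w4.png",get_image("wrist")[130:384,120:400])
E
```

```text
clock: 5.0
eef_pos: [484.6, -206.8, 65.2]
tool_rot: [-1.586, 1.569, -1.657]
force: [-0.0, 0.2, -0.1]
width: 19.7
clk 5.0 p [ 484.6 -206.8   65.2] F [-0.04  0.19 -0.06] w 19.7
tool x [-0.    -0.001 -1.   ] z ang -4.1
shift tool [ 1.2 -0.1 -0.6]
turn [-0.002 -0.     0.001]
```

View pics/w4.png

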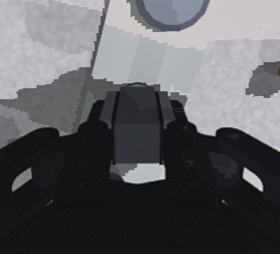

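```bash
python3 -m handwheel '-1 -8 0 0 0 0 0;-1 -8 0 0 0 0 0;-1 -8 0 0 0 0 0;-1 -10 0 0 0 0 0;-1 -15 0 0 0 0 0;-1 -20 0 0 0 0 0;-1 -20 0 0 0 0 0;-1 -20 0 0 0 0 0;-1 0 0 0 0 0 0'
python3 - <<'E'
from h import *
from cell import get_image
plan([574,201,140],None)
cv2.imwrite("pics/s5.png",get_image("scene")[100:300,100:400])
E
```

```text
clock: 5.95
eef_pos: [485.0, -206.6, 184.0]
tool_rot: [-0.691, 1.567, -0.762]
force: [0.4, 0.3, -1.0]
width: 19.5
clk 5.95 p [ 485.  -206.6  184. ] F [ 0.37  0.31 -1.02] w 19.5
tool x [ 0.003 -0.003 -1.   ] z ang -4.1
shift tool [ 43.2 413.   59.6]
```

View pics/s5.png

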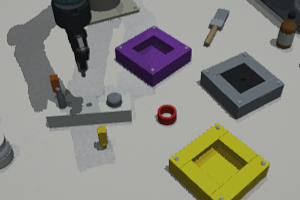

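```bash
python3 -m handwheel '-1 0 38 6 0 0 0;-1 0 38 6 0 0 0;-1 0 38 6 0 0 0;-1 0 38 6 0 0 0;-1 0 38 6 0 0 0;-1 0 38 6 0 0 0;-1 0 38 6 0 0 0;-1 0 38 6 0 0 0;-1 0 20 6 0 0 0;-1 0 0 0 0 0 0'
python3 - <<'E'
from h import *
from cell import get_image
plan([574,160,180],-4)
c=cam("wrist");np.save("cw6.npy",c,allow_pickle=True)
cv2.imwrite("pics/w6.png",get_image("wrist"))
print(proj(c,[574,201,45]),proj(c,[578,200.4,45]))
E
```

```text
clock: 7.0
eef_pos: [559.3, 122.1, 173.5]
tool_rot: [-2.776, 1.558, -2.854]
force: [0.3, 0.1, -0.4]
width: 19.0
clk 7.0 p [559.3 122.1 173.5] F [ 0.32  0.13 -0.38] w 19.0
tool x [-0.012 -0.004 -1.   ] z ang -4.5
shift tool [-6.8 38.9 11.7]
turn [-0.008 -0.012  0.004]
(np.float64(268.47690942900687), np.float64(100.16399181270243)) (np.float64(272.8720033878414), np.float64(100.493376326366))
```

View pics/w6.png

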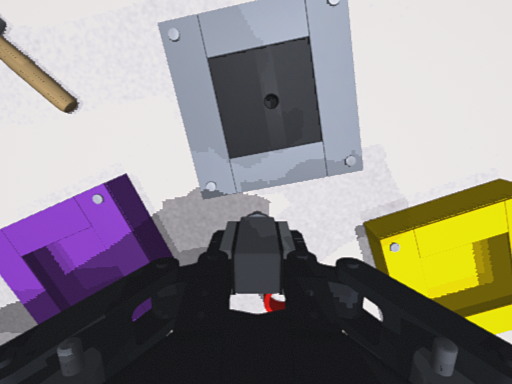

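```bash
python3 - <<'E'
from h import *
i=cv2.imread("pics/w6.png");c=cam("wrist")
c=np.load("cw6.npy",allow_pickle=True).item()
cv2.imwrite("pics/w6c.png",cv2.resize(i[80:120,250:295],None,fx=10,fy=10,interpolation=cv2.INTER_CUBIC))
for p in((271,101),): print(onplane(c,*p,45))
P=np.array([onplane(c,*p,z) for p,z in(((209,62),49),((309,37),49),((323,141),49),((230,158),49))]);print(P,P.mean(0))
S=np.array([onplane(c,*p,49) for p in((174,34),(334,2),(350,160),(211,186))]);print("screws",S,S.mean(0))
plan([574,160,180],-4)
E
```

```text
[576.26026876 200.09166726  45.        ]
[[524.12851652 236.53066475  49.        ]
 [611.66064228 249.22749067  49.        ]
 [622.38323466 160.52982216  49.        ]
 [533.73485896 151.1851017   49.        ]] [572.97681311 199.36826982  49.        ]
screws [[496.99780502 260.71711607  49.        ]
 [632.90380376 273.59074459  49.        ]
 [647.75329037 140.62972918  49.        ]
 [512.20915466 125.04453255  49.        ]] [572.46601345 199.9955306   49.        ]
clk 7.05 p [558.5 120.3 173.3] F [-0.47 -0.24 -1.34] w 19.4
tool x [-0.013 -0.005 -1.   ] z ang -4.5
shift tool [-7.1 40.7 12.2]
turn [-0.009 -0.013  0.006]
```

View pics/w6c.png

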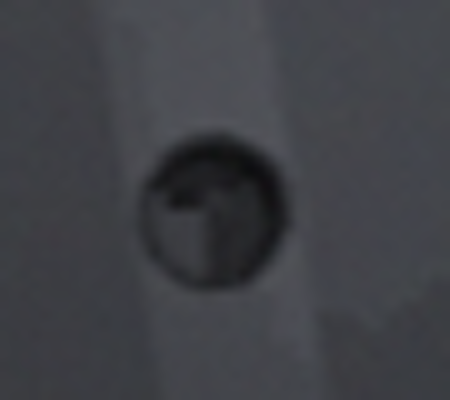

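```bash
python3 -m handwheel '-1 0 14 3 0 -0.006 0.003;-1 0 14 3 0 -0.006 0.003;-1 0 14 3 0 0 0;-1 0 14 3 0 0 0;-1 0 12 1 0 0 0;-1 0 0 0 0 0 0;-1 10 0 0 0 0 0;-1 10 0 0 0 0 0;-1 10 0 0 0 0 0;-1 0 0 0 0 0 0'
python3 - <<'E'
from h import *
plan([577,187,100],-4)
E
```

```text
clock: 8.05
eef_pos: [576.7, 185.8, 138.5]
tool_rot: [-2.283, 1.564, -2.37]
force: [0.1, 0.3, -1.0]
width: 19.2
clk 8.05 p [576.7 185.8 138.5] F [ 0.11  0.27 -0.97] w 19.2
tool x [-0.005 -0.004 -1.   ] z ang -4.9
shift tool [38.5  1.4  0.4]
turn [-0.016 -0.004  0.005]
```

```bash
python3 -m handwheel '-1 10 1 0 -0.01 -0.004 0.004;-1 10 0 0 0 0 0;-1 10 0 0 0 0 0;-1 8 0 0 0 0 0;-1 0 0 0 0 0 0'
python3 - <<'E'
from h import *
plan([577,187,87],-4)
E
```

```text
clock: 8.55
eef_pos: [576.4, 185.3, 96.2]
tool_rot: [-2.24, 1.569, -2.317]
force: [-0.1, -0.3, -0.5]
width: 19.5
clk 8.55 p [576.4 185.3  96.2] F [-0.15 -0.35 -0.51] w 19.5
tool x [-0.001 -0.002 -1.   ] z ang -4.4
shift tool [9.2 1.8 0.5]
turn [-0.007 -0.001  0.002]
```

```bash
python3 -m handwheel '-1 3 0.5 0 0 0 0;-1 2 0 0 0 0 0;-1 0 0 0 0 0 0'; python3 -m handwheel '-1 1.5 0 0 0 0 0;-1 0 0 0 0 0 0';  python3 -m handwheel '-1 1 0 0 0 0 0;-1 0 0 0 0 0 0'
```

```text
clock: 8.85
eef_pos: [576.8, 186.1, 91.0]
tool_rot: [-2.085, 1.569, -2.162]
force: [-0.2, 0.4, -1.4]
width: 19.4
clock: 9.05
eef_pos: [577.1, 186.3, 89.9]
tool_rot: [-1.281, 1.57, -1.357]
force: [-0.1, -0.5, -0.9]
width: 19.2
clock: 9.25
eef_pos: [577.4, 186.5, 89.2]
tool_rot: [-0.521, 1.57, -0.598]
force: [-0.1, -0.4, 0.1]
width: 19.0
```

```bash
python3 -m handwheel '-1 1 0 0 0 0 0;-1 0 0 0 0 0 0'; python3 -m handwheel '-1 1 0 0 0 0 0;-1 0 0 0 0 0 0';  python3 -m handwheel '-1 1 0 0 0 0 0;-1 0 0 0 0 0 0'
```

```text
clock: 9.45
eef_pos: [577.5, 186.5, 88.3]
tool_rot: [-0.295, 1.569, -0.371]
force: [0.1, 1.5, -0.4]
width: 19.4
clock: 9.65
eef_pos: [577.6, 186.4, 87.2]
tool_rot: [-0.297, 1.569, -0.374]
force: [0.3, -0.4, -0.5]
width: 19.5
clock: 9.85
eef_pos: [577.7, 186.5, 86.3]
tool_rot: [-0.185, 1.569, -0.262]
force: [-0.7, -1.6, 0.4]
width: 19.2
```

```bash
python3 -m handwheel '-1 1 0 0 0 0 0;-1 0 0 0 0 0 0'; python3 -m handwheel '-1 0.5 0 0 0 0 0;-1 0 0 0 0 0 0'
```

```text
clock: 10.05
eef_pos: [577.7, 186.5, 85.7]
tool_rot: [-0.204, 1.569, -0.281]
force: [-0.4, -0.2, 2.5]
width: 19.0
clock: 10.25
eef_pos: [577.7, 186.5, 85.5]
tool_rot: [-0.193, 1.569, -0.27]
force: [-0.3, -0.5, 1.7]
width: 19.3
```

```bash
python3 -m handwheel '-1 0.8 0 0 0 0 0;-1 0 1.5 -0.2 0 0 0;-1 0 1.5 -0.2 0 0 0;-1 0 1.5 -0.2 0 0 0'; python3 -m handwheel '-1 0.2 1.5 -0.2 0 0 0;-1 0.2 1.5 -0.2 0 0 0'
```

```text
clock: 10.65
eef_pos: [577.9, 188.4, 85.0]
tool_rot: [-1.061, 1.566, -1.14]
force: [-0.7, -2.9, 2.6]
width: 19.6
clock: 10.85
eef_pos: [578.1, 190.6, 84.7]
tool_rot: [-1.073, 1.565, -1.152]
force: [-0.5, -3.1, 4.3]
width: 19.5
```

```bash
python3 -m handwheel '-1 0 1.5 -0.4 0 0 0;-1 0 1.5 -0.4 0 0 0;-1 0 1.5 -0.4 0 0 0'; python3 -m handwheel '-1 0 1.5 -0.2 0 0 0;-1 0 1.5 -0.2 0 0 0'
```

```text
clock: 11.15
eef_pos: [577.9, 195.3, 84.8]
tool_rot: [-0.917, 1.564, -0.996]
force: [-0.6, -2.1, 3.6]
width: 19.3
clock: 11.35
eef_pos: [577.4, 200.1, 84.4]
tool_rot: [-0.74, 1.566, -0.819]
force: [-0.6, -0.5, -0.8]
width: 19.7
```

```bash
python3 -m handwheel '-1 1.5 0 0 0 0 0;-1 0 0 0 0 0 0'; python3 -m handwheel '-1 1.5 0 0 0 0 0;-1 0 0 0 0 0 0';python3 - <<'E'
from h import *
plan([577,200,65],-4)
E
```

```text
clock: 11.55
eef_pos: [576.6, 201.3, 82.1]
tool_rot: [-0.837, 1.567, -0.914]
force: [0.8, -2.4, -0.8]
width: 19.3
clock: 11.75
eef_pos: [576.5, 201.0, 80.0]
tool_rot: [-1.025, 1.567, -1.102]
force: [-0.3, 0.2, -0.1]
width: 19.0
clk 11.75 p [576.5 201.   80. ] F [-0.27  0.15 -0.06] w 19.0
tool x [ 0.002 -0.003 -1.   ] z ang -4.4
shift tool [15.  -0.9  0.6]
turn [-0.008  0.002  0.003]
```

```bash
python3 -m handwheel '-1 2 -0.4 0 0 0.002 0.002;-1 2 0 0 0 0 0;-1 0 0 0 0 0 0'; python3 -m handwheel '-1 2 0 0 0 0 0;-1 2 0 0 0 0 0;-1 0 0 0 0 0 0';python3 - <<'E'
from h import *
plan([577,200,65],-4)
E
```

```text
clock: 12.05
eef_pos: [576.5, 200.8, 75.5]
tool_rot: [-2.398, 1.57, -2.476]
force: [-0.4, -0.6, 1.0]
width: 19.3
clock: 12.35
eef_pos: [576.5, 200.9, 71.1]
tool_rot: [-2.75, 1.571, -2.828]
force: [-0.7, -0.1, -0.5]
width: 19.3
clk 12.35 p [576.5 200.9  71.1] F [-0.69 -0.1  -0.49] w 19.3
tool x [-0. -0. -1.] z ang -4.5
shift tool [ 6.1 -0.8  0.5]
turn [-0.008 -0.     0.   ]
```

```bash
python3 -m handwheel '-1 2 0 0 0 0 0;-1 0 0 0 0 0 0'; python3 -m handwheel '-1 2 0 0 0 0 0;-1 0 0 0 0 0 0'; python3 -m handwheel '-1 1 0 0 0 0 0;-1 0 0 0 0 0 0';python3 -m handwheel '-1 1 0 0 0 0 0;-1 0 0 0 0 0 0'
```

```text
clock: 12.55
eef_pos: [576.5, 200.8, 68.9]
tool_rot: [-2.521, 1.57, -2.599]
force: [-0.4, -1.4, 0.1]
width: 19.1
clock: 12.75
eef_pos: [576.6, 200.8, 66.7]
tool_rot: [-2.245, 1.571, -2.322]
force: [0.6, -0.2, -0.4]
width: 19.7
clock: 12.95
eef_pos: [576.6, 200.8, 65.6]
tool_rot: [-2.27, 1.57, -2.348]
force: [0.4, -0.9, -1.4]
width: 19.5
clock: 13.15
eef_pos: [576.6, 200.8, 64.6]
tool_rot: [-2.298, 1.571, -2.375]
force: [0.4, 0.2, -0.5]
width: 19.3
```

```bash
python3 -m handwheel '-1 0.8 0 0 0 0 0;-1 0 0 0 0 0 0'; python3 -m handwheel '-1 0.8 0 0 0 0 0;-1 0 0 0 0 0 0'
```

```text
clock: 13.35
eef_pos: [576.6, 200.8, 64.0]
tool_rot: [-1.882, 1.571, -1.96]
force: [-1.1, -1.5, 1.5]
width: 19.1
clock: 13.55
eef_pos: [576.6, 200.8, 63.6]
tool_rot: [-1.245, 1.571, -1.323]
force: [-1.1, -1.4, 1.8]
width: 19.1
```

```bash
python3 -m handwheel '-1 1 0 0 0 0 0;-1 0.4 0 0 0 0 0;-1 0 0 0 0 0 0'
```

```text
clock: 13.85
eef_pos: [576.6, 200.8, 62.8]
tool_rot: [-0.836, 1.57, -0.914]
force: [-0.7, -1.4, 4.4]
width: 19.0
```

```bash
python3 -m handwheel '-1 -0.7 0 0 0 0 0;-1 0 0 0 0 0 0;-0.3 0 0 0 0 0 0;0 0 0 0 0 0 0;0.2 0 0 0 0 0 0;0.2 0 0 0 0 0 0;0.2 0 0 0 0 0 0;0.2 0 0 0 0 0 0'
python3 - <<'E'
from h import *
from cell import get_image
plan([577,200,65],-4)
cv2.imwrite("pics/w7.png",get_image("wrist"))
E
```

```text
clock: 14.65
eef_pos: [576.2, 202.7, 62.4]
tool_rot: [1.767, 1.569, 1.691]
force: [1.3, 0.3, -0.7]
width: 51.2
clk 14.65 p [576.2 202.7  62.4] F [ 1.33  0.34 -0.74] w 51.2
tool x [-0.     0.002 -1.   ] z ang -4.4
shift tool [-2.6 -2.6  1. ]
turn [-0.007 -0.    -0.002]
```

View pics/w7.png

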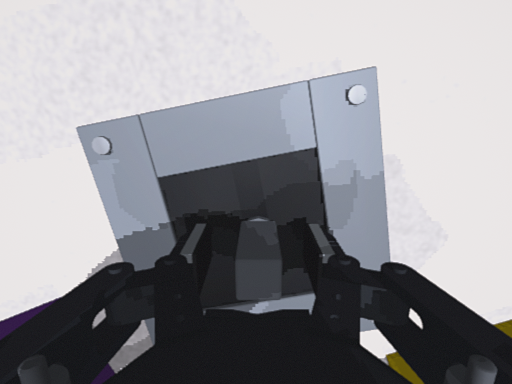

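Fingers are open with the pin standing between them (wrist pixels ~258,265), clear on both sides. I'll raise straight up slowly.

```bash
python3 -m handwheel '0.2 -5 0 0 0 0 0;0.2 -8 0 0 0 0 0;0.2 -12 0 0 0 0 0;0.2 -15 0 0 0 0 0;0.2 -15 0 0 0 0 0;0.2 -15 0 0 0 0 0;0.2 -15 0 0 0 0 0;0.2 -15 0 0 0 0 0;0.2 -10 0 0 0 0 0;0.2 0 0 0 0 0 0'
python3 -m handwheel '0.2 0 -30 0 0 0 0;0.2 0 -30 0 0 0 0;0.2 0 -30 0 0 0 0;0.2 0 -30 0 0 0 0;0.2 0 0 0 0 0 0;0.2 0 0 0 0 0 0'
python3 - <<'E'
from h import *
from cell import get_image
w=cam("wrist");wi=get_image("wrist");s=cam("scene");si=get_image("scene");t=cam("top");ti=get_image("top")
for n,i in(("w8",wi),("s8",si),("t8",ti)):cv2.imwrite(f"pics/{n}.png",i)
for n,c in(("w",w),("s",s),("t",t)):print(n,proj(c,[576.8,200.5,117]),proj(c,[576.8,200.5,45]))
sc=si[140:220,290:395];tc=ti[140:215,155:235]
cv2.imwrite("pics/f.png",np.hstack([cv2.resize(sc,(400,300),interpolation=2),cv2.resize(tc,(320,300),interpolation=2)]))
E
```

```text
clock: 15.7
eef_pos: [577.6, 202.9, 185.3]
tool_rot: [0.681, 1.563, 0.604]
force: [0.3, 0.7, 0.6]
width: 51.0
clock: 16.3
eef_pos: [566.7, 80.6, 183.5]
tool_rot: [0.96, 1.564, 0.886]
force: [0.2, 0.5, -0.1]
width: 51.3
w (np.float64(259.23698331633807), np.float64(32.48647942454235)) (np.float64(258.1965412380603), np.float64(56.12557566357077))
s (np.float64(347.1765378163323), np.float64(158.92567410027016)) (np.float64(342.90309279737403), np.float64(178.97250719434876))
t (np.float64(189.3006788170868), np.float64(171.67079601647302)) (np.float64(193.5523805877582), np.float64(174.72648385952516))
```

View pics/w8.png

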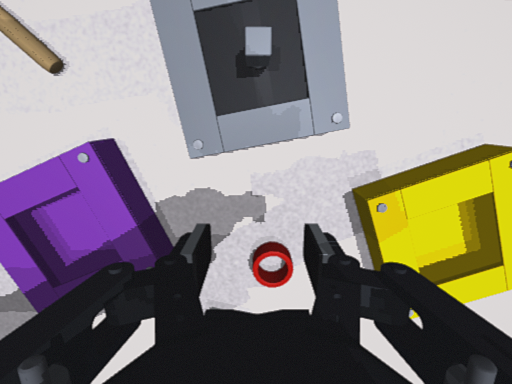

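View pics/f.png

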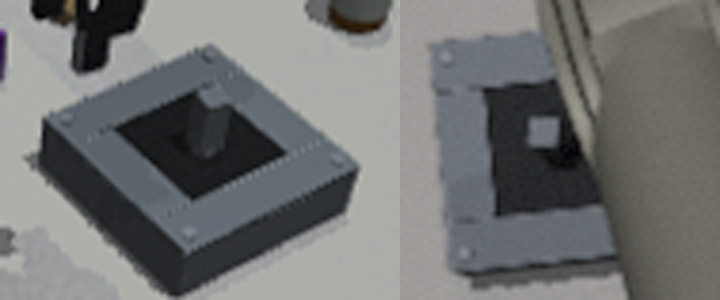

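View pics/s8.png

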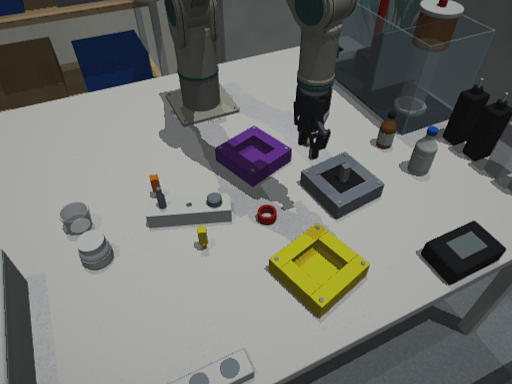

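```bash
python3 - <<'E'
from h import *
s=cam("scene");t=cam("top")
a=(155+(543-400)/4-.4,140+131/4-.4);b=(290+215*105/400-.4,140+93*80/300-.4)
print(tri(t,a,s,b))
print("upright check, top-face centre at z=95 vs hole (577,200.3):",onplane(t,*a,95))
from cell import ctrl
ctrl.finish_job()
E
```

```text
(array([577.0843679 , 200.60447505,  98.23590064]), np.float64(0.41035834173431246))
upright check, top-face centre at z=95 vs hole (577,200.3): [577.57272276 201.30833595  95.        ]
the job is handed in; nothing more can be done
```

I took the grey square-grip pin from the rack's middle hole and set its tip on the black plate about 14 mm from the hole. I slid it across at up to about 4 N until it dropped in, pushed it home, released it and handed the job in at about 16.5 s.

- **Seating:** The collar met the plate at TCP height 64 mm, where I expected it (64.3 mm). The final push read 4.4 N, which is about 1.5 mm of plate travel, well under the 6 mm limit.
- **Upright:** The pin's top face measured (577.1, 200.6), straight above the hole at about (577, 200).
- **Height:** The two-camera measurement put the top at 98 mm, against 95 mm when fully home. I put the 3 mm down to reading positions by eye from a coarse enlarged crop, because the contact height and force agree with full seating. I did not re-measure it.
- **Other things:** The other parts looked unmoved in the final scene picture, and the gripper was clear of everything. I checked this only by eye.
- **Drift:** During the first fast descent over the rack the arm drifted about 12 mm sideways. It touched nothing, and I corrected it before grasping.

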